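# Sweep desoldered parts into the mat's trough

## Robot

A 6-joint arm with a two-finger parallel gripper is mounted at the origin on the work surface. World frame = base frame: x ahead of the robot, y to its left, z up, the work surface at z = 0. Lengths are in m, angles in degrees, forces in N, time in s.
With the tool pointing down it reaches from about 0.35 to 0.975 m from the base axis. Payload 7.1 kg.
Tool frame: the origin (TCP) lies midway between the tips of the shut fingers; the grasp point (between the pads) lies 19 mm behind it; z points along the fingers, y is the line along which they close (so a half turn about z gives the same grasp; the last joint's range is limited). The gripper opens to 88 mm and grips with 3 to 60 N. Pads are 20 mm wide; open, the fingers measure 115 mm over their backs; the gripper's body (75 mm by 178 mm) begins 61 mm behind the grasp point.
Start: joints at [-67.666, 24.242, 93.386, -0, 62.372, -1.089], TCP at [0.248, -0.573, 0.223] pointing down, gripper open.
Joint ranges: [-172.04, 172.04], [-51.8, 120.97], [4.93, 147.93], [-75.15, 255.16], [6.16, 154.13], [-145.62, 145.62]. Speed limits (degrees/s): [136.94, 136.94, 172.46, 180, 180, 180].

## Interface

Orientations are given as a 3x3 rotation matrix whose columns are the frame's x, y, z axes.
In Python, from rig import get_obs, camera, sign_off gives the robot as it stands.
- The arm moves only by the tool send_rows, never from a script. Its argument "targets" is a list that holds one entry, the list of rows, each a list of 6 numbers: the shift along the tool's x, y, z in m, then the turn, a rotation vector about the tool's x, y, z in rad. In form: [[[tx, ty, tz, wx, wy, wz], ...]]. A call has 1 to 20 rows; each row is the pose to reach, as a shift and turn from the pose commanded when the call began, along the tool's axes at that moment; what a row does not reach only later rows make up. A row lasts 1/12 s, in which the tool goes at most 41.7 mm and 7.16 degrees, less where a joint would pass 70% of its speed; a pose out of reach is approached as far as the arm can. A call with a gripper value outside its range is refused whole. "hand" is the finger opening in m, from 0 to 0.0878, set as the call begins (left out, the last holds). The fingers move at their own pace and stop on an object; the grip force is fixed at half the most. Time passes only in rows, so rows that repeat a pose let the fingers close. It gives the time, the measured TCP pose, the force, the opening and the grip force at its end, in the units of the state.
- get_obs(): the state, without advancing time (a new reading comes with each control period).
- camera(name): name is "side" or "top"; returns a dict with "frame" (400x640x3 uint8, red, green, blue), "vertical_fov" (degrees; the focal length in pixels is half the picture's height over the tangent of half this angle, whatever the lens; pixels are square), "cx", "cy" (the principal point, pixels), "distortion" ([k1, k2, p1, p2, k3] as OpenCV has them; the pictures are not rectified), "R" (3x3) and "t" (3): a world point X has camera coordinates R X + t. Camera axes: x right, y down, z forward; pixel columns grow to the right and rows downward; lengths in m; the calibration is good to about 2 mm. A picture is of the moment at which its call begins. There is no depth.
- sign_off(): hands the job in; it is judged then, once.
The state is a dict: "time": time; "joints": joint angles; "joint_vel": joint speeds; "joint_torque": joint torques, N m; "tcp_pos": TCP position; "tool_rot": TCP orientation; "wrist_force": force on the tool from outside, world axes, zero at the start; "wrist_torque": the same for the moment, N m; "opening": opening from 0.0 (shut) to 1.0 (fully open); "grasp_force": force on a finger pad.
Only numpy, scipy, OpenCV 4.12 (cv2) and the standard library are available. Lean on these libraries where they do the work, as an engineer would, in place of code of your own. Each camera call takes 0.05 s, during which the arm holds its last target. There are 200 camera calls.

## Task

Clear the working area of the silicone repair mat: with your fingertips, sweep the three small desoldered parts lying on it (the relay, the inductor and the heat sink) along the mat into the long trough moulded into its left-hand end, so that all three lie down in the trough. Slide them, do not pick any of them up, and leave the flux jar, the board holder and the solder reel where they stand.

Things in the scene. Friction and masses are not known exactly. Their poses are not given: they have to be found in the camera images.
- mat: Blue-green silicone repair mat fixed on the bench, 330 mm along its x (away from the robot) by 440 mm along its y (to the left), 10 mm thick; origin under its centre at z = 0, yaw within 0.2 rad. Flat working area: top at z = 10 mm, mat x -165 to +100, y -220 to +135 mm; the long trough is at its left (+y) end. The small cups and narrow tool slots along the far edge are not the target.
- trough (a point): Centre of the long trough's floor, axes as the mat's. Trough 70 mm wide (y +-35 mm from here), 300 mm long (x +-150 mm); floor 2.5 mm above the table, 7.5 mm below the mat's top. Its right-hand side (y = -35 mm) is a plain step down from the flat working area, no rim: parts pushed over it drop in. Its other sides are walls level with the mat's top.
- relay: Loose black relay, a block 29 (its x) x 12.7 (its y) x 16 mm high with short pins on one long side (look only), 11 to 20 g; origin at its centre, 18 mm above the table when it lies on the mat. Any yaw.
- inductor: Loose dark grey square power inductor 26 x 26 x 12 mm high with a copper ring on top, 24 to 42 g; origin at its centre, 16 mm above the table when on the mat. Any yaw; pushed off-centre or on a corner it turns and slips aside.
- heatsink: Loose bare aluminium heat sink with six upright fins, 30 x 30 x 14 mm high, 14 to 25 g; origin at its centre, 17 mm above the table when on the mat. Any yaw; pushed off-centre or on a corner it turns and slips aside.
- jar: Small amber flux jar with white lid, 30 mm diameter, 36 mm high, 60 g; origin at the centre of its underside. Leave it. It and the three parts stand on the working area in four rows about 56 mm apart along mat x (at least 46 mm), one per row, in any order, each anywhere from mat y -85 to +55 mm.
- holder: Board holder: aluminium base 124 mm along its x by 46 mm along its y with two dark jaws holding a green circuit board, 23 mm high, 0.4 kg, loose on the right-hand end of the mat (centre near mat y -187 mm); origin at the centre of its underside. Leave it.
- spool: Solder reel standing on the table to the left of the mat, 56 mm diameter, 42 mm high, 0.25 kg, loose; origin at the centre of its underside. Leave it.

How it is judged:
By the outcome, as a careful person would: the job done as asked, in the order asked, and still so for the second after the job is handed in, with the robot touching nothing.
It also fails if it takes over 61 s, if anything falls off the work surface, if the arm or the gripper's body presses on something with over 40 N, if the wrist force passes 120 N, or if a joint passes its speed limit or range.

## Working session

There is one attempt and no reset: what is moved stays moved. The work goes in short steps, Python scripts to look and compute and a tool call to move; the robot and the scene stay as the last step left them, time stands still between calls to the robot, and variables do not carry over. Pictures are saved under pics/ and viewed, at most 10 in all, crops included, and the job is handed in when it is done.

Besides the shell and the picture viewer there is one more tool, called after "Call:" as name(argument=value, ...), one argument or row to a line, values as JSON. send_rows: Moves the arm, as the interface text tells. Its arguments: {"type":"object","properties":{"targets":{"type":"array"},"hand":{"type":"number"}},"required":["targets"]}

```bash
ls; mkdir -p pics
cat > h.py <<'E'
import numpy as np,cv2,pickle
def K(c):
    h,w=c["frame"].shape[:2]; f=h/2/np.tan(np.radians(c["vertical_fov"])/2)
    return np.array([[f,0,c["cx"]],[0,f,c["cy"]],[0,0,1]])
def ray(c,uv):
    n=cv2.undistortPoints(np.array(uv,float).reshape(-1,1,2),K(c),np.array(c["distortion"],float)).reshape(-1,2)
    R=np.array(c["R"]);t=np.array(c["t"]); d=np.c_[n,np.ones(len(n))]@R
    return -R.T@t,d
def atz(c,uv,z):
    o,d=ray(c,uv); return o+d*((z-o[2])/d[:,2])[:,None]
def proj(c,X):
    return cv2.projectPoints(np.array(X,float).reshape(-1,1,3),cv2.Rodrigues(np.array(c["R"]))[0],np.array(c["t"],float),K(c),np.array(c["distortion"],float))[0].reshape(-1,2)
def tri(c1,u1,c2,u2):
    o1,d1=ray(c1,[u1]);o2,d2=ray(c2,[u2]);a,b=d1[0],d2[0]
    s=np.linalg.lstsq(np.c_[a,-b],o2-o1,rcond=None)[0]
    p,q=o1+s[0]*a,o2+s[1]*b; return (p+q)/2,np.linalg.norm(p-q)
def snap(tag):
    from rig import camera
    cs={n:camera(n) for n in("top","side")}
    pickle.dump(cs,open(f"{tag}.pkl","wb")); return cs
def save(n,im): cv2.imwrite(f"pics/{n}.png",cv2.cvtColor(im,cv2.COLOR_RGB2BGR))
E
python3 - <<'E'
from h import *
from rig import get_obs
c=snap("a")
for n in c: save(n+"0",c[n]["frame"]); print(n,c[n]["R"],c[n]["t"],c[n]["distortion"],c[n]["vertical_fov"])
print(get_obs()["tool_rot"])
E
```

```text
pics
top [[ 0.00856675 -0.99979237  0.01848862]
 [-0.99778378 -0.00976669 -0.06581899]
 [ 0.06598589 -0.01788379 -0.99766028]] [0.02226831 0.55835614 0.93572836] [-0.06802491  0.          0.          0.          0.        ] 46.82108020465827
side [[ 0.77258784 -0.63469883 -0.01629177]
 [-0.49603512 -0.58738492 -0.63947487]
 [ 0.39630441  0.5021318  -0.76863936]] [-0.41233149  0.31817689  0.6472688 ] [-0.01275902  0.          0.          0.          0.        ] 44.27555954466141
[[ 9.17610555e-01  3.97480308e-01 -5.22712622e-04]
 [ 3.97480651e-01 -9.17609656e-01  1.28500327e-03]
 [ 3.11173462e-05 -1.38690072e-03 -9.99999038e-01]]
```

View pics/top0.png

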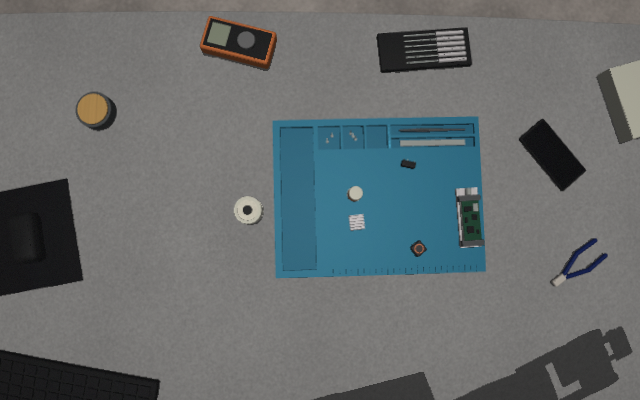

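View pics/side0.png

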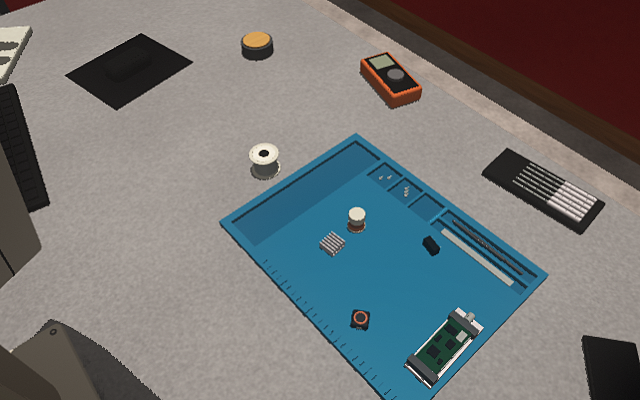

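Top view: mat spans (274..484, 118..277) with the trough at its left. Relay at (408,164), jar (355,194), heat sink (357,222), inductor (418,248), holder (469,217), reel (248,210). Next, enlarged crops.

Run:
```python
from h import *
c=pickle.load(open("a.pkl","rb"))
save("topc",cv2.resize(c["top"]["frame"][112:284,266:496],None,fx=3.4,fy=3.4,interpolation=cv2.INTER_CUBIC))
save("sidec",cv2.resize(c["side"]["frame"][200:340,310:450],None,fx=4.2,fy=4.2,interpolation=cv2.INTER_CUBIC))
```

```text
(no output)
```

View pics/topc.png

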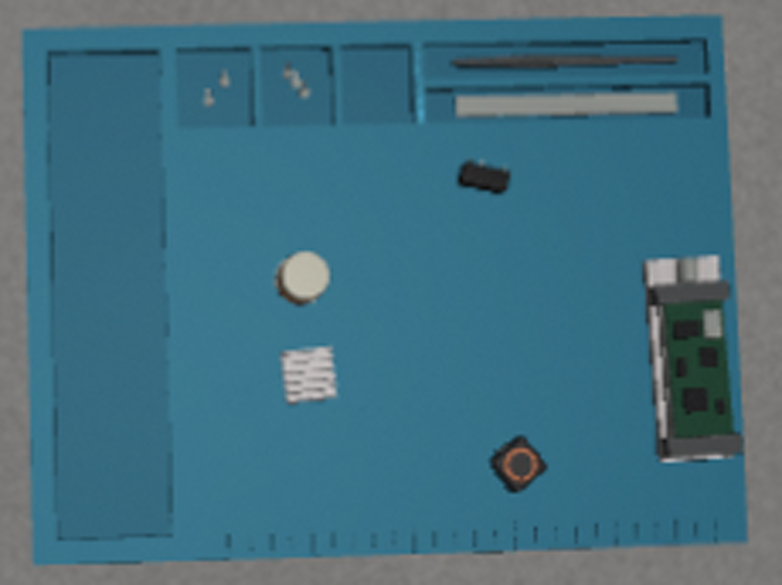

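View pics/sidec.png

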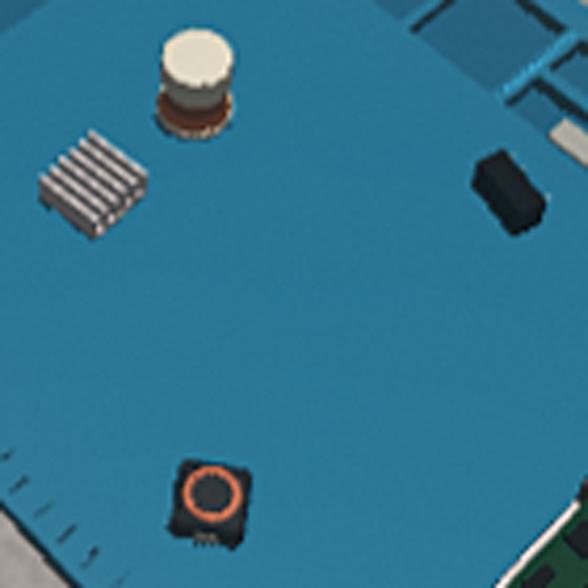

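Top crop: mat corners (22,30), (722,16), (748,541), (35,563); relay centre (484,177), heat sink (309,375), inductor ring (520,464), jar lid (304,277). Side crop: relay (509,193), heat sink (94,185), ring (212,493), lid (198,57).

```bash
cat >> h.py <<'E'
def ct(x,y): return (266+(x+.5)/3.4-.5,112+(y+.5)/3.4-.5)
def cs_(x,y): return (310+(x+.5)/4.2-.5,200+(y+.5)/4.2-.5)
E
python3 - <<'E'
from h import *
c=pickle.load(open("a.pkl","rb"));T,S=c["top"],c["side"]
C=atz(T,[ct(22,30),ct(722,16),ct(748,541),ct(35,563)],.01)
print(C.round(4)); FL,FR,NR,NL=C
m=np.array([[.165,.22,.01],[.165,-.22,.01],[-.165,-.22,.01],[-.165,.22,.01]])
A=m[:,:2];B=C[:,:2]-C[:,:2].mean(0);U,_,V=np.linalg.svd(A.T@B);R=(U@V).T
o=C[:,:2].mean(0);print("yaw",np.degrees(np.arctan2(R[1,0],R[0,0])),"o",o,"res",(A@R.T+o-C[:,:2]).round(4).tolist())
np.savez("mat.npz",R=R,o=o)
print("trough",R@[0,.175]+o)
for n,a,b,h in[("relay",ct(484,177),cs_(509,193),.018),("sink",ct(309,375),cs_(94,185),.017),("ring",ct(520,464),cs_(212,493),.022),("lid",ct(304,277),cs_(198,57),.046)]:
    p,e=tri(T,a,S,b);q=atz(T,[a],h)[0];s=atz(S,[b],h)[0];print(n,p.round(4),e.round(4),"top",q.round(4),"side",s.round(4),"mat",(R.T@(q[:2]-o)).round(4))
q=atz(T,[ct(655,300),ct(648,260),ct(665,460)],.02)
print("holder left edge mat",((q[:,:2]-o)@R).round(4))
e=atz(T,[ct(163,52),ct(170,535)],.01);print("edge mat",((e[:,:2]-o)@R).round(4))
# yaw
for n,l in[("relay",[(462,165),(508,172)]),("ind",[(519,438),(546,464)]),("sink",[(283,350),(331,346)])]:
    q=atz(T,[ct(*x) for x in l],.024)[:,:2]@R; d=q[1]-q[0];print(n,"yaw in mat",np.degrees(np.arctan2(d[1],d[0])))
from rig import get_obs
s=get_obs();print(s["time"],s["tcp_pos"],s["wrist_force"])
E
```

```text
[[ 0.7231  0.1236  0.01  ]
 [ 0.7392 -0.3163  0.01  ]
 [ 0.4107 -0.3277  0.01  ]
 [ 0.3957  0.1108  0.01  ]]
yaw 2.055350691913983 o [ 0.56718459 -0.10243025] res [[0.0011, -0.0002], [0.0008, -0.0001], [-0.0005, -0.0005], [-0.0013, 0.0007]]
trough [0.56090823 0.07245716]
relay [ 0.6323 -0.1609  0.0183] 0.0028 top [ 0.6334 -0.1619  0.018 ] side [ 0.6312 -0.1601  0.018 ] mat [ 0.0641 -0.0618]
sink [ 0.5104 -0.0539  0.0184] 0.0015 top [ 0.511  -0.0544  0.017 ] side [ 0.5103 -0.0528  0.017 ] mat [-0.0544  0.05  ]
ring [ 0.4573 -0.1814  0.0234] 0.0021 top [ 0.4581 -0.1824  0.022 ] side [ 0.4568 -0.1804  0.022 ] mat [-0.1119 -0.076 ]
lid [ 0.5682 -0.0481  0.0462] 0.0005 top [ 0.5684 -0.0483  0.046 ] side [ 0.5681 -0.0479  0.046 ] mat [0.0032 0.0541]
holder left edge mat [[-0.0145 -0.1643]
 [ 0.0102 -0.1611]
 [-0.1124 -0.166 ]]
edge mat [[ 0.148   0.1332]
 [-0.1491  0.1369]]
relay yaw in mat -99.95210778935672
ind yaw in mat -135.50587184733186
sink yaw in mat -86.80170466009733
0.1 [ 0.24826345 -0.57303446  0.22197266] [-0.40446546  0.54263749 -0.31055452]
```

Call:
send_rows(
  targets=[
    [[0.15,-0.054,0.037,0,0,-0.36],[0.498,-0.18,0.122,0,0,-1.198],[0.498,-0.18,0.122,0,0,-1.198],[0.498,-0.18,0.122,0,0,-1.198],[0.498,-0.18,0.122,0,0,-1.198],[0.498,-0.18,0.122,0,0,-1.198],[0.498,-0.18,0.122,0,0,-1.198],[0.498,-0.18,0.122,0,0,-1.198],[0.498,-0.18,0.122,0,0,-1.198],[0.498,-0.18,0.122,0,0,-1.198],[0.498,-0.18,0.122,0,0,-1.198],[0.498,-0.18,0.122,0,0,-1.198],[0.498,-0.18,0.122,0,0,-1.198],[0.498,-0.18,0.122,0,0,-1.198],[0.498,-0.18,0.122,0,0,-1.198],[0.498,-0.18,0.122,0,0,-1.198],[0.498,-0.18,0.122,0,0,-1.198],[0.498,-0.18,0.122,0,0,-1.198]],
  ],
  hand=0,
)

```text
time: 1.6
tcp_pos: [0.633, -0.2117, 0.101]
tool_rot: [[-0.034, 0.999, -0.0], [0.999, 0.034, -0.0], [-0.0, -0.0, -1.0]]
wrist_force: [-0.6, 0.1, -1.1]
opening: 0.005
grasp_force: 0.0
```

Call:
send_rows(
  targets=[
    [[0,0.001,0.03,0,0,0],[0,0.001,0.06,0,0,0],[0,0.001,0.08,0,0,0],[0,0.001,0.086,0,0,0],[0.008,0.001,0.086,0,0,0],[0.016,0.001,0.086,0,0,0],[0.024,0.001,0.086,0,0,0],[0.03,0.001,0.086,0,0,0],[0.036,0.001,0.086,0,0,0],[0.042,0.001,0.086,0,0,0],[0.05,0.001,0.086,0,0,0],[0.058,0.001,0.086,0,0,0],[0.066,0.001,0.086,0,0,0],[0.074,0.001,0.086,0,0,0],[0.082,0.001,0.086,0,0,0],[0.09,0.001,0.086,0,0,0],[0.098,0.001,0.086,0,0,0],[0.106,0.001,0.086,0,0,0],[0.114,0.001,0.086,0,0,0],[0.12,0.001,0.086,0,0,0]],
  ],
)

```text
time: 3.27
tcp_pos: [0.6305, -0.0894, 0.0146]
tool_rot: [[-0.036, 0.999, -0.0], [0.999, 0.036, 0.0], [0.0, -0.0, -1.0]]
wrist_force: [0.5, 0.5, -0.2]
opening: 0.006
grasp_force: 0.0
```

Run:
```python
from h import *
c=snap("b");save("b",np.hstack([cv2.resize(c["top"]["frame"][112:284,266:496],None,fx=1.7,fy=1.7),cv2.resize(c["side"]["frame"][120:292,200:430],None,fx=1.7,fy=1.7)]))
```

```text
(no output)
```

View pics/b.png

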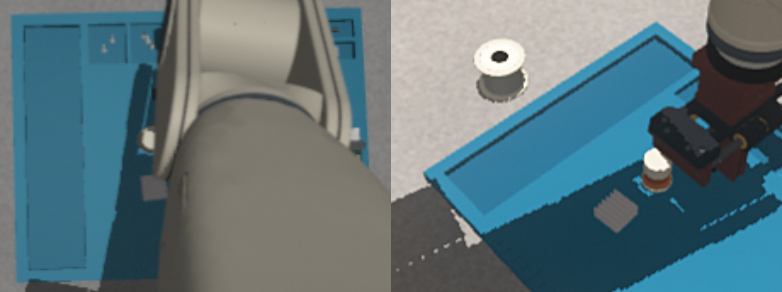

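The arm hides the relay in both views (jar undisturbed at (656,165) in the side panel); forces are small, so I continue.

Call:
send_rows(
  targets=[
    [[0.008,0,0,0,0,0],[0.016,0,0,0,0,0],[0.024,0,0,0,0,0],[0.032,0,0,0,0,0],[0.04,0,0,0,0,0],[0.048,0,0,0,0,0],[0.056,0,0,0,0,0],[0.064,0,0,0,0,0],[0.072,0,0,0,0,0],[0.08,0,0,0,0,0],[0.088,0,0,0,0,0],[0.094,0,0,0,0,0],[0.1,0,0,0,0,0],[0.106,0,0,0,0,0],[0.112,0,0,0,0,0],[0.118,0,0,0,0,0],[0.124,0,0,0,0,0],[0.129,0,0,0,0,0],[0.133,0,0,0,0,0],[0.133,0,0,0,0,0]],
  ],
)

```text
time: 5.03
tcp_pos: [0.6258, 0.0433, 0.0147]
tool_rot: [[-0.037, 0.999, 0.0], [0.999, 0.037, 0.0], [0.0, 0.0, -1.0]]
wrist_force: [0.2, -0.9, -0.8]
opening: 0.007
grasp_force: 0.0
```

Call:
send_rows(
  targets=[
    [[0,0,-0.03,0,0,0],[-0.01,0,-0.06,0,0,0],[-0.03,-0.015,-0.085,0,0,0],[-0.06,-0.035,-0.085,0,0,0],[-0.09,-0.055,-0.085,0,0,0],[-0.12,-0.075,-0.085,0,0,0],[-0.15,-0.095,-0.085,0,0,0],[-0.18,-0.115,-0.085,0,0,0],[-0.21,-0.135,-0.085,0,0,0],[-0.24,-0.155,-0.085,0,0,0],[-0.268,-0.176,-0.085,0,0,0],[-0.268,-0.176,-0.085,0,0,0],[-0.268,-0.176,-0.085,0,0,0]],
  ],
  hand=0.022,
)

```text
time: 6.12
tcp_pos: [0.4586, -0.2332, 0.0998]
tool_rot: [[-0.032, 0.999, 0.0], [0.999, 0.032, 0.0], [0.0, 0.0, -1.0]]
wrist_force: [0.9, 1.1, 0.7]
opening: 0.248
grasp_force: 0.0
```

Run:
```python
from h import *
c=snap("c");save("c",np.hstack([cv2.resize(c["top"]["frame"][112:284,266:496],None,fx=1.7,fy=1.7),cv2.resize(c["side"]["frame"][120:292,200:430],None,fx=1.7,fy=1.7)]))
```

```text
(no output)
```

View pics/c.png

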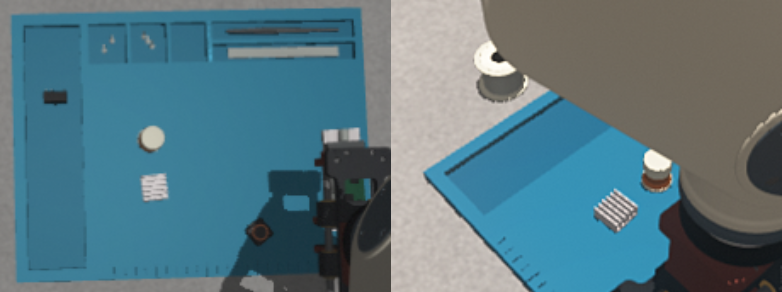

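The relay lies in the trough (left panel (55,97)); jar and sink are undisturbed. Now the inductor.

Call:
send_rows(
  targets=[
    [[0,0.0005,0.03,0,0,0],[0,0.0005,0.06,0,0,0],[0,0.0005,0.08,0,0,0],[0,0.0005,0.0855,0,0,0],[0.006,0.0005,0.0855,0,0,0],[0.012,0.0005,0.0855,0,0,0],[0.018,0.0005,0.0855,0,0,0],[0.024,0.0005,0.0855,0,0,0],[0.03,0.0005,0.0855,0,0,0],[0.036,0.0005,0.0855,0,0,0],[0.042,0.0005,0.0855,0,0,0],[0.048,0.0005,0.0855,0,0,0],[0.056,0.0005,0.0855,0,0,0],[0.064,0.0005,0.0855,0,0,0],[0.072,0.0005,0.0855,0,0,0],[0.08,0.0005,0.0855,0,0,0],[0.088,0.0005,0.0855,0,0,0],[0.096,0.0005,0.0855,0,0,0],[0.104,0.0005,0.0855,0,0,0],[0.112,0.0005,0.0855,0,0,0]],
  ],
)

```text
time: 7.88
tcp_pos: [0.4559, -0.1188, 0.0142]
tool_rot: [[-0.036, 0.999, -0.0], [0.999, 0.036, 0.0], [0.0, -0.0, -1.0]]
wrist_force: [0.2, -0.8, -0.6]
opening: 0.25
grasp_force: 0.3
```

Call:
send_rows(
  targets=[
    [[0.009,0,0,0,0,0],[0.018,0,0,0,0,0],[0.027,0,0,0,0,0],[0.036,0,0,0,0,0],[0.045,0,0,0,0,0],[0.054,0,0,0,0,0],[0.063,0,0,0,0,0],[0.072,0,0,0,0,0],[0.081,0,0,0,0,0],[0.09,0,0,0,0,0],[0.099,0,0,0,0,0],[0.108,0,0,0,0,0],[0.117,0,0,0,0,0],[0.126,0,0,0,0,0],[0.135,0,0,0,0,0],[0.143,0,0,0,0,0],[0.15,0,0,0,0,0],[0.156,0,0,0,0,0],[0.161,0,0,0,0,0],[0.161,0,0,0,0,0]],
  ],
)

```text
time: 9.55
tcp_pos: [0.4502, 0.042, 0.0142]
tool_rot: [[-0.037, 0.999, 0.0], [0.999, 0.037, 0.0], [0.0, 0.0, -1.0]]
wrist_force: [1.2, 0.2, 0.2]
opening: 0.248
grasp_force: 0.0
```

Call:
send_rows(
  targets=[
    [[0,0,-0.03,0,0,0],[0,0,-0.06,0,0,0],[-0.02,0.01,-0.085,0,0,0],[-0.05,0.02,-0.085,0,0,0],[-0.08,0.035,-0.085,0,0,0],[-0.11,0.05,-0.085,0,0,0],[-0.145,0.0565,-0.085,0,0,0],[-0.145,0.0565,-0.085,0,0,0],[-0.145,0.0565,-0.085,0,0,0],[-0.145,0.0565,-0.085,0,0,0]],
  ],
  hand=0.014,
)

```text
time: 10.38
tcp_pos: [0.511, -0.1015, 0.0988]
tool_rot: [[-0.035, 0.999, -0.001], [0.999, 0.035, 0.0], [0.001, -0.001, -1.0]]
wrist_force: [-0.3, 1.0, 0.1]
opening: 0.16
grasp_force: 0.0
```

Run:
```python
from h import *
c=snap("d");save("d",np.hstack([cv2.resize(c["top"]["frame"][112:284,266:496],None,fx=1.7,fy=1.7),cv2.resize(c["side"]["frame"][120:292,200:430],None,fx=1.7,fy=1.7)]))
```

```text
(no output)
```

View pics/d.png

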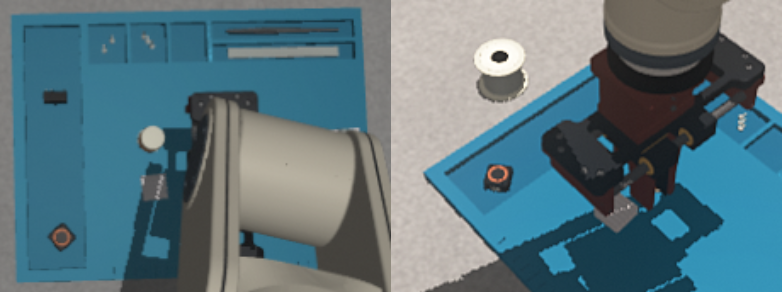

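The inductor is in the trough (left panel (62,237)); the sink and jar stand unmoved. Now the sink.

Call:
send_rows(
  targets=[
    [[0,0.001,0.03,0,0,0],[0,0.001,0.06,0,0,0],[0,0.001,0.08,0,0,0],[0,0.001,0.084,0,0,0],[0.006,0.001,0.084,0,0,0],[0.012,0.001,0.084,0,0,0],[0.018,0.001,0.084,0,0,0],[0.024,0.001,0.084,0,0,0],[0.03,0.001,0.084,0,0,0],[0.036,0.001,0.084,0,0,0],[0.044,0.001,0.084,0,0,0],[0.052,0.001,0.084,0,0,0],[0.06,0.001,0.084,0,0,0],[0.068,0.001,0.084,0,0,0],[0.076,0.001,0.084,0,0,0],[0.084,0.001,0.084,0,0,0],[0.092,0.001,0.084,0,0,0],[0.1,0.001,0.084,0,0,0],[0.108,0.001,0.084,0,0,0],[0.114,0.001,0.084,0,0,0]],
  ],
)

```text
time: 12.15
tcp_pos: [0.5087, 0.0132, 0.0151]
tool_rot: [[-0.036, 0.999, -0.0], [0.999, 0.036, 0.0], [0.0, -0.0, -1.0]]
wrist_force: [-0.3, 0.6, 0.0]
opening: 0.162
grasp_force: 0.1
```

Call:
send_rows(
  targets=[
    [[0.006,0,0,0,0,0],[0.012,0,0,0,0,0],[0.018,0,0,0,0,0],[0.023,0,0,0,0,0],[0.028,0,0,0,0,0],[0.028,0,0,0,0,0],[0.026,0,-0.03,0,0,0],[0.02,0,-0.06,0,0,0],[0,0,-0.09,0,0,0],[-0.04,0,-0.12,0,0,0],[-0.08,0,-0.13,0,0,0],[-0.12,0,-0.13,0,0,0],[-0.16,0,-0.13,0,0,0],[-0.2,0,-0.13,0,0,0],[-0.24,0,-0.13,0,0,0],[-0.28,0,-0.13,0,0,0],[-0.32,0,-0.13,0,0,0],[-0.32,0,-0.13,0,0,0],[-0.32,0,-0.13,0,0,0]],
  ],
)

```text
time: 13.73
tcp_pos: [0.5198, -0.3096, 0.1449]
tool_rot: [[-0.032, 0.999, 0.0], [0.999, 0.032, -0.0], [-0.0, 0.0, -1.0]]
wrist_force: [-0.2, 0.7, -1.1]
opening: 0.163
grasp_force: 0.0
```

Run:
```python
from h import *
c=snap("e");save("e",np.hstack([cv2.resize(c["top"]["frame"][112:284,266:496],None,fx=1.7,fy=1.7),cv2.resize(c["side"]["frame"][120:292,200:430],None,fx=1.7,fy=1.7)]))
```

```text
(no output)
```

View pics/e.png

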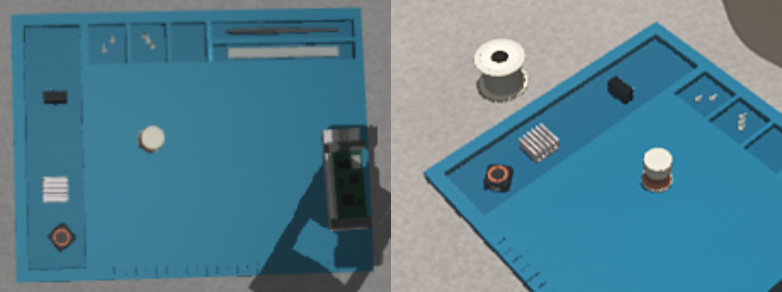

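All three parts lie in the trough (left panel: relay (55,97), sink (55,189), inductor (62,237)), clear of its step. The jar, holder and reel are unmoved.

```bash
python3 -c "from rig import sign_off; print(sign_off())"
```

```text
the job is handed in; nothing more can be done
None
```

The relay, inductor and heat sink were all swept into the trough and lie down in it, with the jar, holder and reel left where they stood; I handed the job in at about 14 s of robot time.

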